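# Zero the kitchen scale and balance the long crispbread board on it to weigh it

### The job

The long crispbread board is to be weighed on the small kitchen scale, with the emptied spice rack standing on it as a riser so that the board does not cover the display. First zero the scale by pressing its key fully down and letting it up again, and leave the key alone once the board is on. Then lay the board crosswise over the rack's top rail with one end still down on the table, let go of it, and nudge it along until it lies level and balanced on the rail alone, clear of everything else; leave the rack on the scale and the other things on the table where they are.

Things in the scene. Friction and masses are not known exactly. Their poses are not given: they have to be found in the camera images.
- scale: Flat grey kitchen scale standing fast on the table, 230 mm (its x) by 165 mm (its y), top 20 mm above the table; x points away from its front, where the black display and the key are; the steel weighing plate covers the rear 160 mm of the length. Origin: centre of its underside.
- zero_key (a joint): Travel of the scale's zero key, m: 0 up, 0.004 fully down. It springs back by itself; about 4 N holds it fully down.
- zero_key_top (a point): Centre of the top of the zero key, a round steel key of 24 mm diameter at the scale's front edge, beside the display; its top stands 25 mm above the table, 5 mm above the scale's top; pressed straight down. On the scale it lies at x = -85 mm, y = -45 mm.
- rack: Small emptied steel spice rack, loose on the weighing plate with rubber feet, 0.8 kg, 130 mm (its x) by 96 mm (its y), 50 mm high: a slotted tray with fences up to 17 mm high, and over its middle a twin-wire carrying rail along the rack's x. Origin: centre of its underside, 20 mm above the table. A board laid over the rail with one end down on the table lies still and does not slide by itself.
- rail_mid (a point): Middle of the top of the rack's rail, 70 mm above the table. The rail is two parallel steel wires along the rack's x, 125 mm long, 5 mm thick, 13 mm apart (centre to centre, across the rack's y), bent down at the ends; nothing stands above it. A board balanced over it rests on both wires; when it has just tipped over onto them it rocks for some seconds before it lies still.
- board: Loose crispbread board, flat on the table at the start: oak plank 300 x 58 x 16 mm with a steel handle 130 x 24 x 16 mm in line, 0.31 to 0.47 kg. Origin: middle of the underside at their joint; x along the plank to its free end, -x along the handle, z out of the upper face. The handle may be hollow or heavy, so the balance point is unknown: on the plank, 30 to 88 mm from the joint.
- mug_a: Glass mug, 82 mm across, 92 mm high, handle to its y. Bystander. Origin: centre of its underside.
- mug_b: Second glass mug, the same. Bystander. Origin: centre of its underside.
- canister: White ceramic canister, 106 mm across, with a wooden lid and knob, 149 mm high. Bystander. Origin: centre of its underside.
- jar_a: Spice jar, 42 mm across, 84 mm high. Bystander. Origin: centre of its underside.
- jar_b: Spice jar, 42 mm across, 84 mm high. Bystander. Origin: centre of its underside.
- jar_c: Spice jar, 42 mm across, 84 mm high. Bystander. Origin: centre of its underside.
- table: The grey table, top at height 0.
Things that resemble listed ones, but are neither listed nor needed, are in the scene too. What is shaped like the rack but blue or turquoise is not meant.

How it is judged:
On the way, in this order (a step that is already met when the one before it is completed fails the run):
1. the scale's key is pressed fully down while the board is off the rack (value of joint zero_key above 0.0036 m and contact force between board and rack below 0.05 N), for 0.05 s.
2. the key is let up again (value of joint zero_key below 0.0008 m), for 0.1 s.
3. the board lies across the rail with one end on the table, let go (contact force between board and rack above 0.2 N and contact force between board and table above 0.1 N and angle between board's own z axis and vertical between 0.1 and 0.8 rad and contact force between board and the fingers below 0.05 N), for 0.2 s.
At the end, for the whole second after the job is handed in: Board let go, still, level within 0.05 rad on the rail alone, over 60 mm up, crosswise within 0.4 rad, touching nothing else; rack upright on the plate (0 to 60 mm behind the scale's centre, 40 mm sideways); key up; mugs, canister, jars upright within 30 mm of their start (contact force between board and rack above 1 N and contact force between board and table below 0.02 N and contact force between board and scale below 0.02 N and angle between each of board, rack's own z axis and vertical below 0.05 rad and height (world z) of board above 0.06 m and angle between the y axis of board and the x axis of rack, either way round below 0.4 rad and linear speed of board below 0.01 m/s and angular speed of board below 0.05 rad/s and x of rack in the frame of scale between 0 and 0.06 m and y of rack in the frame of scale between -0.04 and 0.04 m and value of joint zero_key below 0.0008 m and contact force between board and the fingers below 0.05 N and contact force between board and mug_a below 0.02 N and contact force between board and mug_b below 0.02 N and contact force between board and canister below 0.02 N and contact force between board and jar_a below 0.02 N and contact force between board and jar_b below 0.02 N and contact force between board and jar_c below 0.02 N and distance of each of mug_a, mug_b, canister, jar_a, jar_b, jar_c from where it was at the start of the episode below 0.03 m and angle between each of mug_a, mug_b, canister, jar_a, jar_b, jar_c's own z axis and vertical below 0.1 rad).
It fails at once if the key is pressed while the board is on the rack (value of joint zero_key above 0.002 m and contact force between board and rack above 0.3 N).
It fails at once if a mug, the canister or a jar is shoved or knocked over (distance of any of mug_a, mug_b, canister, jar_a, jar_b, jar_c from where it was at the start of the episode above 0.05 m or angle between any of mug_a, mug_b, canister, jar_a, jar_b, jar_c's own z axis and vertical above 0.5 rad).
It also fails if it takes over 72 s, if anything falls off the work surface, if the arm or the gripper's body presses on something with over 40 N, if the wrist force passes 120 N, or if a joint passes its speed limit or range.

### The arm

A 7-joint arm with a two-finger parallel gripper is mounted at the origin on the work surface. World frame = base frame: x ahead of the robot, y to its left, z up, the work surface at z = 0. Lengths are in m, angles in rad, forces in N, time in s.
With the tool pointing down it reaches from about 0.425 to 0.875 m from the base axis. Payload 8.4 kg.
Tool frame: the origin (TCP) lies at the very end of the fingers, on their centre line; the grasp point (between the pads) lies r.grip_point_offset behind it (r.grip_point_offset is the distance from the TCP to the grasp point, in m); z points along the fingers, y is the line along which they close (so a half turn about z gives the same grasp; the last joint's range is limited). The gripper opens to 85 mm and grips with 20 to 120 N. Pads are 22 mm wide; open, the fingers measure 114 mm over their backs; the gripper's body (76 mm by 85 mm) begins 54 mm behind the grasp point. The pads swing forward as they close: fully open they stand 13 mm farther back than shut.
Start: joints at [-1.28, 0.333, 0.04, 1.465, -0.013, 1.343, -0.059], TCP at [0.247, 0.601, 0.231] pointing down, gripper open.
Joint ranges: [-2.58, 2.58], [-0.38, 2.09], [-1.3, 1.39], [0.25, 2.4], [-1.5, 4.64], [0.08, 2.09], [-2.65, 2.65]. Speed limits (rad/s): [2.22, 2.22, 2.79, 2.79, 3.14, 3.14, 3.14].

### API

Orientations are given as a unit quaternion [x, y, z, w].
In Python, from workcell import r gives the robot as it stands. Calls block until the motion is done:
- r.goto(position, orientation): joint-space move of the TCP to a pose.
- r.move_linear(position, orientation=None, rate=0.15): straight line of the TCP; orientation=None keeps the orientation; rate is the mean speed in m/s.
- r.goto_joints(angles): joint-space move.
- r.gripper_to(opening, squeeze=None): finger opening in m; squeeze is the grip in N (None keeps the last); returns when the fingers have stopped.
- r.hold(seconds).
- r.solve_ik(position, orientation): joint angles nearest the present ones, or None.
- r.sense(): the state.
- r.camera(name): name is "side" or "top"; returns the picture (420x560x3 uint8, blue, green, red); there is no depth.
- r.camera_params(name): a dict with "camera_matrix" (3x3 intrinsics, pixels), "R" (3x3) and "t" (3): a world point X has camera coordinates R X + t. Camera axes: x right, y down, z forward; pixel columns grow to the right and rows downward; lengths in m; the calibration is good to about 2 mm. A picture is of the moment at which its call begins. camera_params takes no time and is no camera call.
A pose or a line that the arm cannot do raises r.IKError and nothing moves.
- r.hand_in(): hands the job in; it is judged then, once.
The state is a dict: "t": time; "joint_positions": joint angles; "joint_velocities": joint speeds; "effort": joint torques, N m; "tool_pos": TCP position; "orientation": TCP orientation; "ft_force": force on the tool from outside, world axes, zero at the start; "moment": the same for the moment, N m; "finger_gap": finger opening in m; "grip_force": force on a finger pad.
Only numpy, scipy, OpenCV 4.12 (cv2) and the standard library are available. Lean on these libraries where they do the work, as an engineer would, in place of code of your own. Each camera call takes 0.05 s, during which the arm holds its last target. There are 200 camera calls.

## Working session

There is one attempt and no reset: what is moved stays moved. The work goes in short steps, each a Python script; the robot and the scene stay as the last script left them, time stands still between calls to the robot, and variables do not carry over. Pictures are saved under pics/ and viewed, at most 10 in all, crops included, and the job is handed in when it is done.

```bash
mkdir -p pics; ls
python3 - <<'E'
from workcell import r
import cv2
for n in("top","side"):
    cv2.imwrite(f"pics/{n}0.png",cv2.resize(r.camera(n),(800,600),interpolation=cv2.INTER_CUBIC)); print(r.camera_params(n))
print(r.grip_point_offset, r.sense())
E
```

```text
pics
{'camera_matrix': array([[491.99642904,   0.        , 276.11162896],
       [  0.        , 491.99642904, 200.41876279],
       [  0.        ,   0.        ,   1.        ]]), 'R': array([[ 0.02745091, -0.99958366,  0.00888521],
       [-0.99376948, -0.0282496 , -0.10781547],
       [ 0.10802159, -0.00587022, -0.99413122]]), 't': array([-0.08337257,  0.55741293,  1.58666292])}
{'camera_matrix': array([[526.1819702 ,   0.        , 292.14522843],
       [  0.        , 526.1819702 , 212.63797791],
       [  0.        ,   0.        ,   1.        ]]), 'R': array([[ 0.99627408, -0.08551281,  0.01120308],
       [-0.05532463, -0.73333816, -0.67760927],
       [ 0.06615992,  0.67446475, -0.73533677]]), 't': array([-0.58646659,  0.04740001,  1.46271704])}
0.0187 {'t': 0.1, 'joint_positions': array([-1.28020493,  0.33385209,  0.03988623,  1.46617838, -0.01339461,
        1.34328527, -0.05849101]), 'joint_velocities': array([ 0.00058064, -0.00071773,  0.0018415 , -0.00377992, -0.0007924 ,
       -0.00305354, -0.00010966]), 'effort': array([ 5.53845603e-03, -6.60019326e+01,  1.37134999e+00, -4.06469071e+01,
        1.71466166e-02,  9.25268687e-03,  2.38761561e-05]), 'tool_pos': array([0.24687501, 0.60085431, 0.2305049 ]), 'orientation': array([ 1.93672765e-01,  9.81065915e-01, -7.23192833e-04, -8.81613483e-05]), 'ft_force': array([-0.28350377, -0.24802603, -0.04785949]), 'moment': array([ 0.02001119, -0.00776438,  0.04440552]), 'grip_force': 0.0, 'finger_gap': 0.08562570243613422}
```

View pics/top0.png

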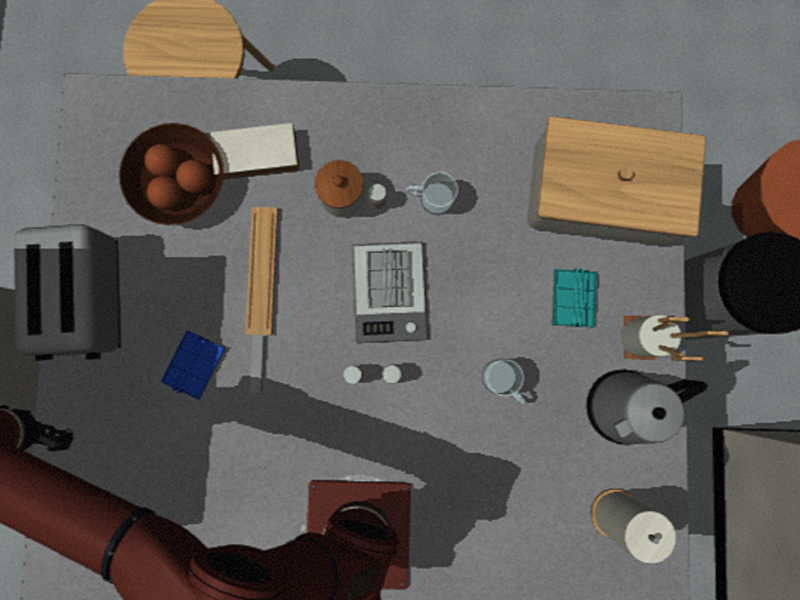

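View pics/side0.png

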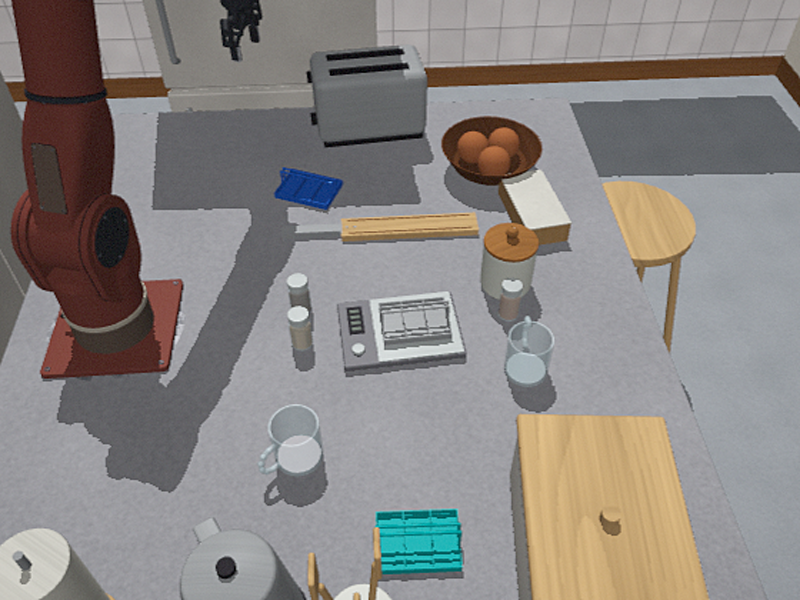

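Top view: the scale is at (390,292) with its key at (411,327). Three racks: steel on the scale plate (390,278), blue (194,364), turquoise (575,297). The steel one on the scale is meant; the others are the excluded colours. The board has its plank at (262,270) and its handle ending at (263,390). I'll confirm with enlarged crops.

```bash
cat > h.py <<'E'
from workcell import r
import numpy as np, cv2
def pix2w(n,u,v,z):
    p=r.camera_params(n);K,R,t=p["camera_matrix"],p["R"],p["t"]
    d=R.T@np.linalg.solve(K,[u,v,1.]);c=-R.T@t
    return c+d*(z-c[2])/d[2]
def w2pix(n,X):
    p=r.camera_params(n);q=p["camera_matrix"]@(p["R"]@np.array(X)+p["t"]);return q[:2]/q[2]
def crop(n,x,y,w,h,s,name):
    im=r.camera(n);cv2.imwrite("pics/"+name,cv2.resize(im[y:y+h,x:x+w],None,fx=s,fy=s,interpolation=cv2.INTER_CUBIC))
E
python3 - <<'E'
from h import *
crop("top",160,135,150,145,4,"c1.png")
crop("side",200,140,150,125,5,"c2.png")
E
```

```text
(no output)
```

View pics/c1.png

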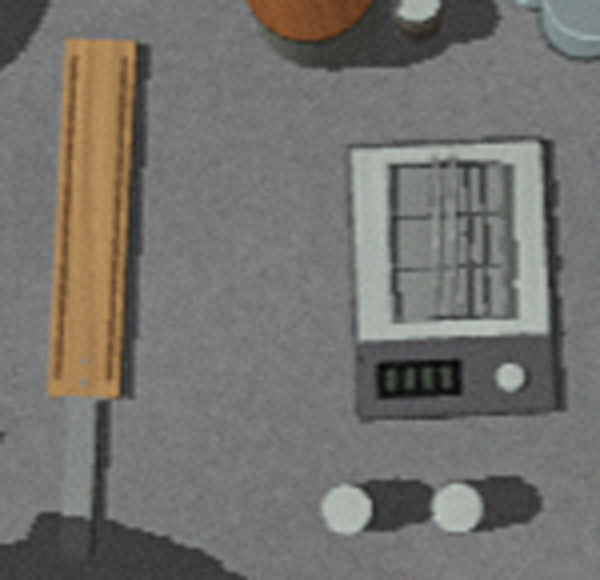

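View pics/c2.png

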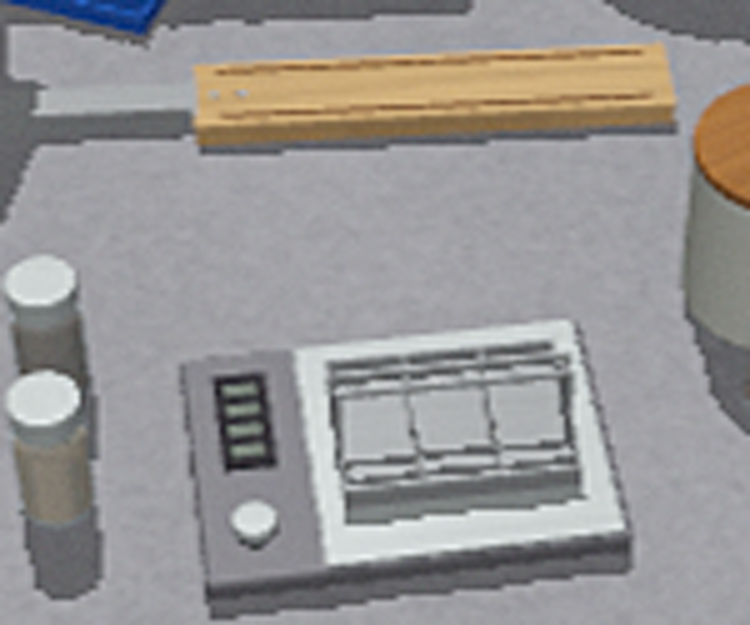

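Crop of the steel rack: the twin-wire rail runs from about (445,158) to (449,317) in the top crop. The key is at (510,377) beside the display. Plank corners are (66,39), (135,41), (119,397), (49,396), and the handle ends near (79,556).

Run:
```python
from h import *
T=lambda u,v,z:pix2w("top",u/4+160-.4,v/4+135-.4,z)
S=lambda u,v,z:pix2w("side",u/5+200-.4,v/5+140-.4,z)
np.set_printoptions(precision=4,suppress=True)
for nm,p in dict(TL=(66,39,.016),TR=(135,41,.016),BR=(119,397,.016),BL=(49,396,.016),hend=(79,556,.016),key=(510,377,.025),sTL=(350,147,.02),sTR=(545,138,.02),sBR=(556,410,.02),sBL=(360,418,.02),rA=(445,158,.068),rB=(449,317,.068),j1=(347,509,.084),j2=(457,508,.084)).items(): print(nm,T(*p))
print("side");
for nm,p in dict(key=(254,519,.025),jA=(41,280,.084),jB=(43,398,.084),pNR=(675,103,.016),pNL=(197,126,.016),pFL=(195,66,.016),pFR=(664,44,.016),hend=(38,101,.016),ra=(330,385,.066)).items(): print(nm,S(*p))
for nm,p in dict(can=(340,182,.12),jc=(377,190,.084),mb=(438,192,.092),ma=(503,376,.092)).items(): print(nm,pix2w("top",p[0]*.7,p[1]*.7,p[2]))
q=[1,0,0,0]
print(r.solve_ik([.47,0,.2],q), r.solve_ik([.6,.05,.2],q))
```

```text
TL [0.7405 0.2724 0.016 ]
TR [0.7405 0.2147 0.016 ]
BR [0.4425 0.2142 0.016 ]
BL [0.4417 0.2716 0.016 ]
hend [0.3124 0.2407 0.016 ]
key [ 0.4674 -0.1064  0.025 ]
sTL [0.6552 0.0314 0.02  ]
sTR [ 0.6675 -0.1307  0.02  ]
sBR [ 0.4417 -0.145   0.02  ]
sBL [0.4307 0.0156 0.02  ]
rA [ 0.6404 -0.0482  0.068 ]
rB [ 0.5118 -0.0551  0.068 ]
j1 [0.3575 0.0205 0.084 ]
j2 [ 0.3606 -0.0657  0.084 ]
side
key [ 0.4675 -0.1057  0.025 ]
jA [0.358  0.0236 0.084 ]
jB [ 0.361  -0.0637  0.084 ]
pNR [0.7405 0.2178 0.016 ]
pNL [0.4422 0.2182 0.016 ]
pFL [0.4419 0.2748 0.016 ]
pFR [0.7414 0.2744 0.016 ]
hend [0.3438 0.2487 0.016 ]
ra [ 0.512  -0.0495  0.066 ]
can [0.7778 0.0592 0.12  ]
jc [ 0.7712 -0.0221  0.084 ]
mb [ 0.7687 -0.1594  0.092 ]
ma [ 0.3625 -0.31    0.092 ]
[-0.8012 -0.0549  0.6946  1.957   0.0373  1.227  -1.6907] [-0.771   0.3075  0.7566  1.66   -0.2199  1.2618 -1.5413]
```

Top and side measurements agree to about 3 mm. Board joint is at (0.442, 0.244) with yaw 0, rail middle at (0.576, -0.052) with yaw about 0.055, and the key at (0.4675, -0.106). Reach and sizes are consistent (plank 299 mm, key 24 mm). Next I check IK and press the key.

```bash
cat >> h.py <<'E'
from scipy.spatial.transform import Rotation as Ro
def Q(yaw,tilt=0): # tool down, x axis of tool at yaw; tilt: board +x_b side (+y world) downwards
    return (Ro.from_euler('x',-tilt)*Ro.from_euler('z',yaw)*Ro.from_quat([1,0,0,0])).as_quat()
E
python3 - <<'E'
from h import *
np.set_printoptions(precision=2,suppress=True)
for y in(0,np.pi): print("grasp",r.solve_ik([.54,.243,-.002],Q(y)))
for y in(np.pi/2,-np.pi/2): print("place",r.solve_ik([.576,.02,.07],Q(y+.05,.27)),r.solve_ik([.576,.23,.02],Q(y+.05)))
q=Q(0)
r.gripper_to(0,40)
r.goto([.4675,-.106,.12],q); r.move_linear([.4675,-.106,.035],rate=.1)
f0=r.sense()["ft_force"][2]
for z in np.arange(.026,.0175,-.001):
    r.move_linear([.4675,-.106,z],rate=.04); s=r.sense(); f=s["ft_force"][2]-f0
    print(round(z,4),s["tool_pos"],round(f,2))
    if f>7: break
r.hold(.15)
r.move_linear([.4675,-.106,.05],rate=.1); r.hold(.1)
r.move_linear([.4675,-.106,.2],rate=.25)
print(r.sense()["t"],r.sense()["joint_positions"])
E
```

```text
grasp [-0.95  0.5   0.56  1.86 -0.34  0.88 -1.8 ]
grasp [-0.7   0.45  0.25  1.84 -0.14  0.86  1.19]
place [-0.74  0.4   0.57  1.83  0.06  1.02 -0.19] [-0.83  0.5   0.48  1.77 -0.28  0.94 -0.19]
place [ 0.56  0.62 -1.1   1.77  0.82  1.32  2.39] [ 0.35  0.76 -1.1   1.71  0.74  1.15  2.23]
0.026 [ 0.47 -0.11  0.03] 0.77
0.025 [ 0.47 -0.11  0.03] 0.1
0.024 [ 0.47 -0.11  0.02] 1.85
0.023 [ 0.47 -0.11  0.02] 3.09
0.022 [ 0.47 -0.11  0.02] 3.01
0.021 [ 0.47 -0.11  0.02] 5.62
0.02 [ 0.47 -0.11  0.02] 20.12
7.9417 [-0.85 -0.05  0.98  1.95  0.05  1.23 -1.47]
```

The key bottomed out at 20 N and was released. Now I grasp the board, lift it, and weigh it with the wrist sensor.

Run:
```python
from h import *
np.set_printoptions(precision=4,suppress=True)
gx,gy=.542,.2435; q=Q(0)
r.gripper_to(.085)
r.goto([gx,gy,.15],q); r.move_linear([gx,gy,-.002],rate=.15)
s=r.sense();print(s["tool_pos"],s["ft_force"])
r.gripper_to(.05,80); print("gap",r.sense()["finger_gap"],r.sense()["grip_force"])
r.move_linear([gx,gy,.12],rate=.15); r.hold(.5)
m=[];
for _ in range(10): r.hold(.03); s=r.sense(); m.append(np.r_[s["ft_force"],s["moment"]])
print("loaded",np.mean(m,0),np.std(m,0)); print(s["tool_pos"],s["t"])
print("start-type baseline was small")
crop("side",150,100,250,187,3,"c3.png")
```

```text
[ 0.5427  0.2437 -0.0011] [-0.223   0.4252  0.7046]
gap 0.05581642437501209 85.60176372528076
loaded [-0.4146  0.0034 -3.7437 -0.0048 -0.1257  0.0147] [0.705  0.428  0.4513 0.024  0.0221 0.0198]
[0.542  0.2435 0.12  ] 13.425
start-type baseline was small
```

View pics/c3.png

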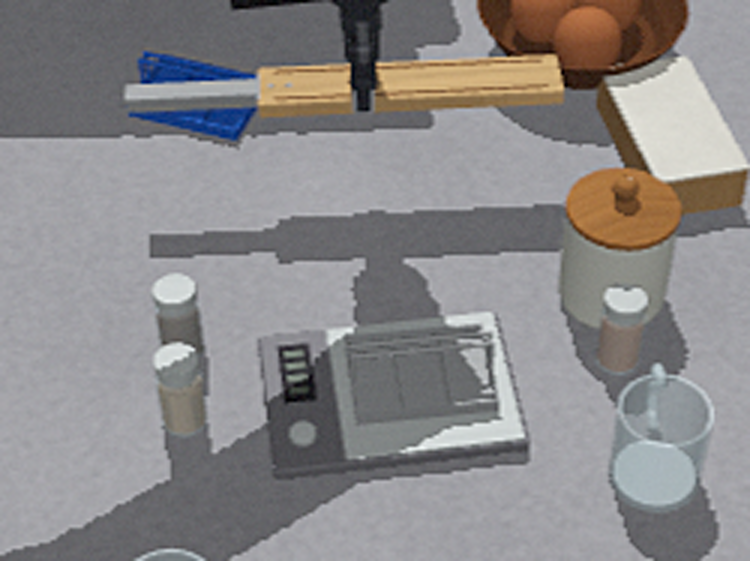

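The board is held level. Weight is 3.74 N and the moment puts the balance point about 66 mm from the joint, within the stated range. I'll lay it with that point about 28 mm on the table side of the near wire.

```bash
cat >> h.py <<'E'
YAW=.055; u=np.array([-np.sin(YAW),np.cos(YAW)]); P=np.array([.576,-.0515])
E
python3 - <<'E'
from h import *
np.set_printoptions(precision=4,suppress=True)
phi=np.arcsin(.07/.262); q=Q(np.pi/2+YAW,phi)
c2=P+u*(.0065+.0007); n=np.array([*(u*np.sin(phi)),np.cos(phi)])
g=np.array([*c2,.0699])+.062*np.array([*(u*np.cos(phi)),-np.sin(phi)])-.0015*n
print(phi,g)
r.move_linear([.542,.2435,.25],rate=.3)
r.goto(g+[0,0,.17],q); r.move_linear(g+[0,0,.02],rate=.15)
r.hold(.2);f0=np.mean([(r.hold(.02),r.sense()["ft_force"][2])[1] for _ in range(6)])
for dz in np.arange(.006,-.0061,-.002):
    r.move_linear(g+[0,0,dz],rate=.04); r.hold(.05)
    f=np.mean([(r.hold(.02),r.sense()["ft_force"][2])[1] for _ in range(4)])-f0; print(round(dz,4),round(f,2))
    if f>2.5: break
r.gripper_to(.085); s=r.sense()
r.move_linear(s["tool_pos"]+.13*n,rate=.15)
print(r.sense()["t"])
crop("side",150,100,250,187,3,"c4.png")
cv2.imwrite("pics/top4_raw.png",r.camera("top"))
E
```

```text
0.2704608607435076 [0.5723 0.0149 0.0519]
0.006 0.07
0.004 0.27
0.002 0.07
0.0 13.79
20.1917
```

View pics/c4.png

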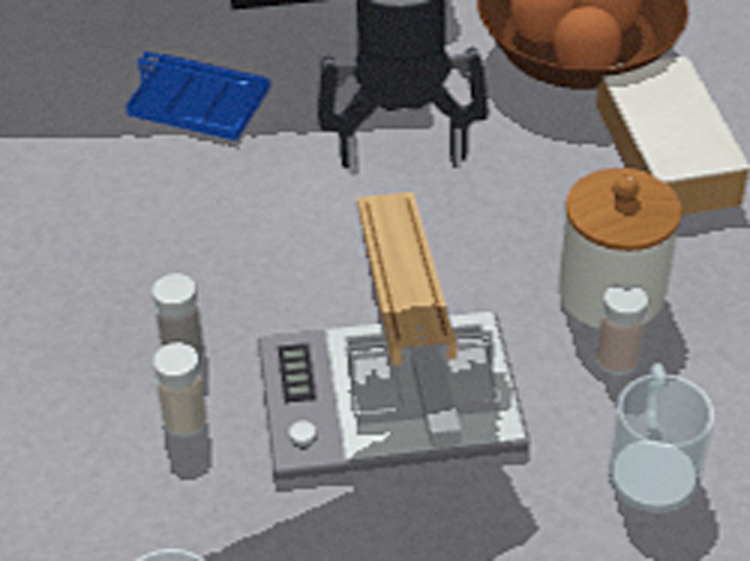

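The board lies over the rail with its plank end on the table; end corners are at (360,198) and (412,194) in the crop, handle end at (445,427). The rack and the others have not moved. Next I check the end position and nudge with two spread, leaned-back fingers, watching the handle end for the tip-over.

```bash
cat >> h.py <<'E'
def QN(th): return (Ro.from_euler('z',YAW)*Ro.from_euler('x',-th)*Ro.from_euler('z',np.pi/2)*Ro.from_quat([1,0,0,0])).as_quat()
def patch(): return r.camera("side")[205:265,275:320].astype(float)
E
python3 - <<'E'
from h import *
np.set_printoptions(precision=4,suppress=True)
a=pix2w("side",360/3+150-.4,198/3+100-.4,.0154)[:2];b=pix2w("side",412/3+150-.4,194/3+100-.4,.0154)[:2]
m=(a+b)/2; d=(m-P)@u; w=(m-P)@[u[1],-u[0]]
print(a,b,np.linalg.norm(a-b),"end dist",d,"lateral",w,"yaw",np.arctan2(*(b-a)[::-1]))
th=.45;q=QN(th);pos=lambda D,z=.005:[*(P+u*(D+.0099)+w*np.array([u[1],-u[0]])),z]
if abs(d-.264)<.012 and abs(w)<.012:
    r.gripper_to(.03)
    r.goto(pos(d+.05,.15),q); r.move_linear(pos(d+.035),rate=.15)
    r.move_linear(pos(d+.006),rate=.1); p0=patch()
    D=d+.006
    prev=p0
    for st in [.008,.006,.004]+[.002]*20:
        D-=st; r.move_linear(pos(D),rate=.025); r.hold(.25); p=patch()
        e=np.abs(p-prev).mean(); s=r.sense(); print(round(D-d,4),round(e,2),s["ft_force"])
        if st<=.002 and e>12: break
        prev=p
    r.move_linear(pos(D+.04),rate=.15)
    print(r.sense()["t"])
crop("side",150,100,250,187,3,"c5.png")
E
```

```text
[0.5364 0.2083] [0.5903 0.2105] 0.053991037275257524 end dist 0.2612146160769735 lateral 0.001713943675490254 yaw 0.040491993207859574
-0.002 2.35 [ 0.2562 -0.3039 -0.362 ]
-0.008 4.12 [ 1.0089  0.1983 -0.889 ]
-0.012 3.33 [-0.1273  1.1125 -1.1506]
-0.014 2.38 [-0.2786  1.3807 -1.2746]
-0.016 2.61 [-0.4393  1.1701 -1.0944]
-0.018 2.49 [-0.0236  1.7393 -0.5717]
-0.02 2.54 [-0.3939  1.9967 -0.3654]
-0.022 2.46 [-0.625   1.3023 -1.1605]
-0.024 2.59 [ 0.0391  1.7914 -0.7957]
-0.026 2.5 [-0.3627  2.0965  0.1586]
-0.028 2.21 [ 0.2641  1.5546 -0.0289]
-0.03 2.34 [-0.6347  2.3017 -0.0368]
-0.032 2.35 [ 0.6666  2.2886 -1.0441]
-0.034 2.15 [ 0.0501  1.3536 -1.22  ]
-0.036 2.22 [ 0.6209  2.0366 -0.3302]
-0.038 2.18 [-0.6606  1.3723 -1.327 ]
-0.04 2.18 [ 0.2195  1.6553 -0.4509]
-0.042 2.13 [0.6191 1.7982 1.1429]
-0.044 2.24 [-0.624   2.2058 -0.7298]
-0.046 2.17 [ 0.307   1.9133 -0.28  ]
-0.048 2.12 [-0.0444  1.2752 -0.8898]
-0.05 2.15 [-0.0417  0.6398  0.3372]
-0.052 2.18 [ 0.0969  2.0947 -1.2084]
36.8667
```

View pics/c5.png

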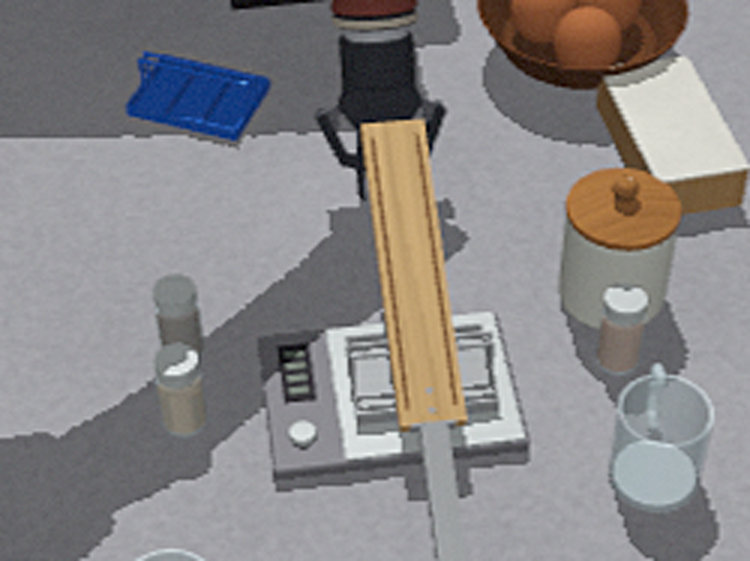

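My patch missed the tip-over because the plank itself filled it. The board now looks raised: far end at (395,125), joint at (433,424), handle end at (450,560). I'll test whether the level hypothesis (top at z=0.086) gives a 300 mm plank, and look at it from the top.

Run:
```python
from h import *
np.set_printoptions(precision=4,suppress=True)
im=r.camera("side");im2=r.camera("top")
cv2.imwrite("pics/c6.png",np.hstack([cv2.resize(im[130:340,200:360],None,fx=2.6,fy=2.6,interpolation=2),cv2.resize(im2[140:350,180:320],None,fx=2.6,fy=2.6,interpolation=2)]))
S=lambda x,y,z:pix2w("side",x/3+150-.4,y/3+100-.4,z)
for z in(.07,.086,.1): 
    A=(S(361,124,z)+S(424,121,z))/2;B=(S(401,426,z)+S(466,420,z))/2;print(z,A,B,np.linalg.norm(A-B))
print(r.sense()["t"])
```

```text
0.07 [0.574  0.2607 0.07  ] [ 0.5808 -0.142   0.07  ] 0.4027665420970979
0.086 [0.5727 0.2414 0.086 ] [ 0.5794 -0.1551  0.086 ] 0.39659552125239683
0.1 [0.5716 0.2245 0.1   ] [ 0.5782 -0.1667  0.1   ] 0.39119587801328315
37.0167
```

View pics/c6.png

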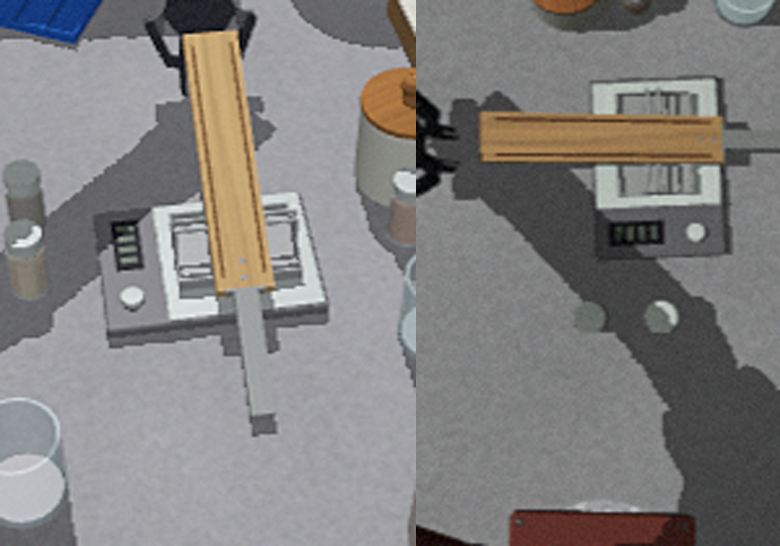

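```bash
cat >> h.py <<'E'
def tri(ps,pt): # side px, top px -> world
    M=[]
    for n,p in(("side",ps),("top",pt)):
        c=r.camera_params(n);A=c["camera_matrix"]@np.c_[c["R"],c["t"]]
        M.append(A)
    X=cv2.triangulatePoints(M[0],M[1],np.array(ps,float),np.array(pt,float)).ravel();return X[:3]/X[3]
E
python3 - <<'E'
from h import *
np.set_printoptions(precision=4,suppress=True)
s=lambda x,y:(x/2.6+200-.4,y/2.6+130-.4); t=lambda x,y:((x-416)/2.6+180-.4,y/2.6+140-.4)
A=tri(s(211,33.5),t(481,137));B=tri(s(245,290),t(723,138.5))
print(A,B,np.linalg.norm(A-B),"tilt",np.arcsin((A-B)[2]/.3))
d=A-B; h=B-d/np.linalg.norm(d)*.13; print("handle end",h)
im=r.camera("top"); 
# rail
for p in((645,90),(645,193),(660,90),(660,193)): print(pix2w("top",*t(*p),.068))
E
```

```text
[0.5663 0.1509 0.1532] [ 0.5816 -0.1366  0.0615] 0.3020987451451954 tilt 0.3104834251541833
handle end [ 0.5881 -0.2603  0.0221]
[ 0.6397 -0.038   0.068 ]
[ 0.5115 -0.0417  0.068 ]
[ 0.6403 -0.0566  0.068 ]
[ 0.512  -0.0602  0.068 ]
```

The board has tipped past balance. The plank is up 0.31 rad and the handle end is down on the table near y=-0.26; the rack has not moved. The contact is now about 77 mm from the joint, so the board must go back roughly 12–18 mm. I'll nudge the handle end toward +y in 1 mm steps, tracking the plank's end row in the side image to stop at the tip-over.

```bash
cat >> h.py <<'E'
def row():
    im=r.camera("side")[120:250,272:298]; h=cv2.cvtColor(im,cv2.COLOR_BGR2HSV)
    m=(h[...,0]>8)&(h[...,0]<25)&(h[...,1]>90)&(h[...,2]>110)
    ys=np.where(m.sum(1)>=10)[0]; return 120+ys[0] if len(ys) else -1
E
python3 - <<'E'
from h import *
np.set_printoptions(precision=4,suppress=True)
H=pix2w("side",262/2.6+200-.4,415/2.6+130-.4,.0152); print("handle end",H)
print("turq",pix2w("top",553*.7,300*.7,.05),"row now",row(),"level row",w2pix("side",[.57,.165,.086]))
s=lambda y:np.array([P[0]+(y-P[1])*-np.tan(YAW),y])
ex=H[:2]; w=(ex-P)@[u[1],-u[0]]; d=(ex-P)@u; print("d",d,"w",w)
q=QN(-.45);pos=lambda D,z=.006:[*(P+u*(D-.0099)+w*np.array([u[1],-u[0]])),z]
try: print(r.solve_ik(pos(d-.015,.2),q),r.solve_ik(pos(d-.015),q),r.solve_ik([.55,.3,.28],QN(0)))
except Exception as e: print(e)
E
```

```text
handle end [ 0.5873 -0.2553  0.0152]
turq [ 0.5364 -0.4287  0.05  ] row now 142 level row [281.361  157.1101]
d -0.204124133534404 w 3.3451303748285356e-05
[-0.093   0.8855  1.2409  1.3282 -1.0206  1.8865  1.1136] [ 0.1269  0.8419  0.6928  1.4611 -0.8196  1.4404  1.081 ] [-0.8945  0.2742  0.408   1.4694 -0.1089  1.4204 -0.4288]
```

Run:
```python
from h import *
np.set_printoptions(precision=4,suppress=True)
d,w=-.2041,0.
q=QN(-.45);pos=lambda D,z=.006:[*(P+u*(D-.0099)),z]
p=r.sense()["tool_pos"]
r.move_linear(p+[0,.04,.05],rate=.25); r.goto([.55,.3,.28],QN(0)); r.gripper_to(0)
r.goto([.57,-.1,.3],QN(0)); r.goto(pos(d-.02,.14),q); r.move_linear(pos(d-.018),rate=.15)
print("t",r.sense()["t"],row())
r.move_linear(pos(d-.003),rate=.08); D=d-.003; r0=row(); print(r0)
hist=[]
for st in [.004,.004]+[.001]*24:
    D+=st; r.move_linear(pos(D),rate=.03); r.hold(.15); v=row(); hist.append((round(D-d,4),int(v)))
    if v>=r0+3: break
r.move_linear(pos(D-.03),rate=.15)
print(hist); print(row(),r.sense()["t"])
for _ in range(4): r.hold(.4); print(row())
```

```text
t 42.3583 142
142
[(0.001, 141), (0.005, 140), (0.006, 140), (0.007, 139), (0.008, 139), (0.009, 138), (0.01, 138), (0.011, 138), (0.012, 137), (0.013, 137), (0.014, 137), (0.015, 136), (0.016, 136), (0.017, 136), (0.018, 135), (0.019, 135), (0.02, 134), (0.021, 134), (0.022, 134), (0.023, 133), (0.024, 133), (0.025, 133), (0.026, 132), (0.027, 132), (0.028, 131), (0.029, 131)]
152 54.9583
-1
-1
-1
-1
```

Run:
```python
from h import *
im=r.camera("side");im2=r.camera("top");print(r.sense()["t"])
cv2.imwrite("pics/c7.png",np.hstack([cv2.resize(im[130:340,200:360],None,fx=2.6,fy=2.6,interpolation=2),cv2.resize(im2[140:350,180:320],None,fx=2.6,fy=2.6,interpolation=2)]))
```

```text
56.8583
```

View pics/c7.png

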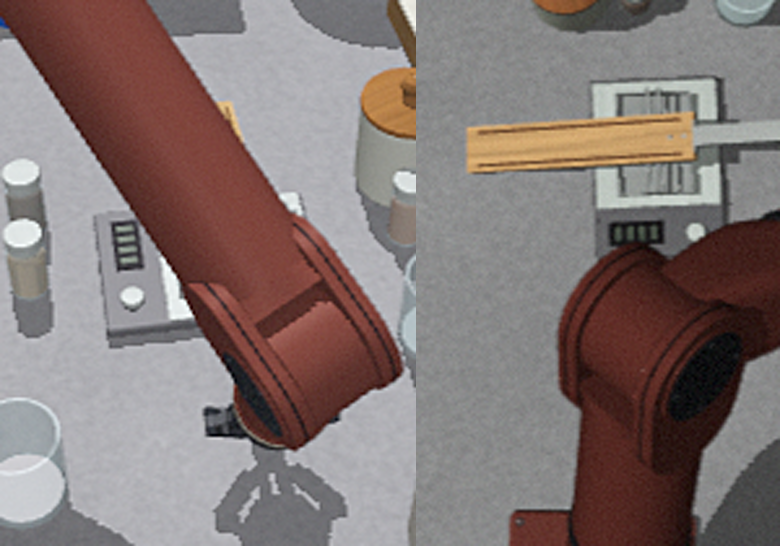

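Side view: the forearm hides the board. Top view: the plank runs from (467,150) to (694,135), narrower at its far end, so the plank end is down again. The finger's friction held each end down until I retracted, so the push distance has to be computed instead. I'll do that from this picture; it costs no robot time.

Run:
```python
from h import *
from scipy.optimize import brentq
np.set_printoptions(precision=4,suppress=True)
t=lambda x,y:((x-416)/2.6+180-.4,y/2.6+140-.4)
for z in (.0154,.086):
    A=pix2w("top",*t(467,150),z)
    try:
        zb=brentq(lambda zz:np.linalg.norm(pix2w("top",*t(694,135.5),zz)-A)-.3,z+.001,z+.2)
        B=pix2w("top",*t(694,135.5),zb)
    except Exception as e: print(z,e,np.linalg.norm(pix2w("top",*t(694,135.5),z)-A));continue
    ang=np.arcsin((zb-z)/.3); Bu=B[1]-.016*np.sin(ang)
    print(z,A,B,"tilt",ang,"s wire1",(-.045-Bu)/np.cos(ang),"d",(A[:2]-P)@u,"w",(A[:2]-P)@[u[1],-u[0]])
def sc(D,dd): pass
print(r.sense()["tool_pos"],r.sense()["t"])
for z in(.005,.1): print(r.solve_ik([.5642,.22,z],QN(.45)))
# s at handle-down: side/top triangulated earlier -> .0774 at wire2
```

```text
0.0154 [0.5643 0.1873 0.0154] [ 0.5802 -0.0993  0.1026] tilt 0.29485797033987426 s wire1 0.061643481117162384 d 0.2390633522904536 w 0.0014879122407682498
0.086 [0.5565 0.1766 0.086 ] [ 0.5665 -0.0965  0.2098] tilt 0.4255083124740996 s wire1 0.06375562095449124 d 0.22882561624190453 w -0.006897158889647115
[ 0.5878 -0.2662  0.006 ] 56.8583
[-1.3409  0.8807  0.9983  1.6709 -0.3305  1.1342 -0.2528]
[-1.3075  0.6861  0.9297  1.6192 -0.126   1.2606 -0.3476]
```

Geometry agrees: the near-wire contact is now at s=61.6 mm and the balance point lies between 61.6 and 77 mm (wrist estimate 66). I'll push about 12.5 mm from the plank end, then follow the end up along its arc so that finger friction damps the rise, and retract.

Run:
```python
from h import *
q=QN(.45);T=lambda:round(r.sense()["t"],2)
pos=lambda D,z=.005:[*(P+u*(D+.0099)),z]
p=r.sense()["tool_pos"]
r.move_linear(p+[0,-.01,.23],rate=.35); print(T())
r.goto([.57,.02,.27],QN(.1)); print(T())
d=.2391; r.goto(pos(d+.03,.08),q); r.move_linear(pos(d+.02),rate=.2); print(T())
Dt=d-.0141; r.move_linear(pos(d+.003),rate=.15); r.move_linear(pos(Dt),rate=.04); print(T())
L=.2259; f=lambda h:(lambda a:(L*np.cos(a)+.011*np.sin(a),h+.011*np.cos(a)))(np.arcsin((.07-h)/L))
x0,z0=f(0)
for h in(.017,.035,.052,.069):
    x,z=f(h); r.move_linear(pos(Dt+x-x0-.0003,.005+z-z0),rate=.06)
print(T())
r.move_linear(pos(Dt+.03,.085),rate=.06); print(T(),row())
cv2.imwrite("pics/s8.png",r.camera("side"))
r.hold(.5); print(T(),row(), "level row~",w2pix("side",[.57,.172,.086]))
im=r.camera("side");im2=r.camera("top")
cv2.imwrite("pics/c8.png",np.hstack([cv2.resize(im[130:340,200:360],None,fx=2.6,fy=2.6,interpolation=2),cv2.resize(im2[140:350,180:320],None,fx=2.6,fy=2.6,interpolation=2)]))
```

```text
57.67
59.07
60.7
61.54
63.31
63.88 145
64.47 154 level row~ [281.19095624 155.53988356]
```

View pics/c8.png

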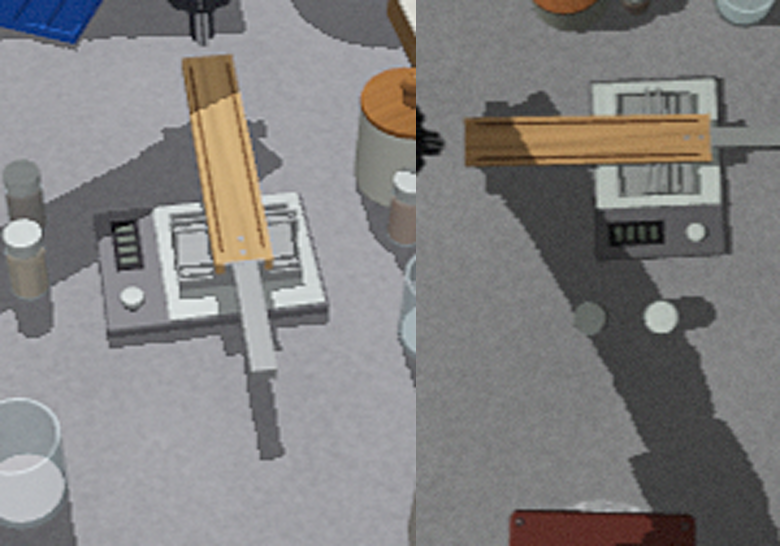

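The board is up on the rail, near level (end row about 152–154 against 155.5 expected) and rocking. I'll watch it settle, then hand in.

Run:
```python
from h import *
prev=None
o=[]
for k in range(11):
    r.hold(.3); im=r.camera("side")[140:320,265:320]
    o.append((round(r.sense()["t"],2), None if prev is None else round(cv2.absdiff(im,prev).mean(),2)))
    h=cv2.cvtColor(im,cv2.COLOR_BGR2HSV); m=(h[...,0]>5)&(h[...,0]<28)&(h[...,1]>80)
    ys=np.where(m[:,7:33].sum(1)>=10)[0]; o[-1]+=((140+int(ys[0]),140+int(ys[-1])) if len(ys) else -1,)
    prev=im
for x in o: print(x)
```

```text
(64.97, None, (147, 231))
(65.33, np.float64(7.71), (155, 228))
(65.67, np.float64(5.72), (150, 230))
(66.03, np.float64(3.07), (152, 229))
(66.38, np.float64(2.13), (152, 229))
(66.72, np.float64(2.74), (154, 229))
(67.08, np.float64(2.8), (152, 229))
(67.42, np.float64(2.62), (153, 229))
(67.78, np.float64(1.95), (154, 228))
(68.12, np.float64(1.74), (154, 228))
(68.47, np.float64(1.94), (154, 228))
```

Rocking has died down to the image-noise level. A short extra hold, one more check, then I hand in.

Run:
```python
from h import *
r.hold(1.7)
print(r.sense()["t"],r.hand_in())
```

```text
the job is handed in; nothing more can be done
70.175 None
```

I handed the job in at 70.2 s of the 72 s allowed, with the board level on the rail in the side camera and its rocking down to image noise. The key was zeroed first and the rack looked unmoved. The judging result was not returned.

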